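# Load the sample carrier and hold the probe in its guide

## Robot

A 7-joint arm with a two-finger parallel gripper is mounted at the origin on a cart in front of the work surface, level with it; the furniture and walls round the work are solid. World frame = base frame: x ahead of the robot, y to its left, z up, the work surface at z = 0. Lengths are in m, angles in degrees, forces in N, time in s.
With the tool pointing down it reaches from about 0.425 to 0.875 m from the base axis. Payload 4.7 kg.
Tool frame: the origin (TCP) lies at the very end of the fingers, on their centre line; the grasp point (between the pads) lies 19 mm behind it; z points along the fingers, y is the line along which they close (so a half turn about z gives the same grasp; the last joint's range is limited). The gripper opens to 87 mm and grips with 3 to 60 N. Pads are 19 mm wide; open, the fingers measure 117 mm over their backs; the gripper's body (75 mm by 190 mm) begins 51 mm behind the grasp point.
Start: joints at [-71.213, 18.392, -4.016, 83.108, 1.295, 78.541, -3.26], TCP at [0.201, 0.618, 0.223] pointing down, gripper open.
Joint ranges: [-163.93, 163.93], [-17.29, 119.83], [-79.2, 71.16], [3.27, 140.29], [-89.18, 269.18], [5.43, 117.66], [-154.24, 154.24]. Speed limits (degrees/s): [147.25, 147.25, 180, 180, 180, 180, 180].

## Interface

Orientations are given as [roll, pitch, yaw] about the fixed x, y, z axes, in that order (R = Rz(yaw) Ry(pitch) Rx(roll)).
In Python, from cell import telemetry, cams, env gives the robot as it stands.
- The arm moves only by the tool arm_command, never from a script. Its argument "series" is text: rows parted by semicolons, each of 5 numbers parted by spaces: the shift along the tool's x, y, z in mm, then the turn about the tool's z in rad, then the closure in counts, from 0 (fully open) to 255 (shut). A call has 1 to 20 rows; each row shifts and turns the commanded pose from where the row before left it, along the tool's axes as they then stand; what a row does not reach is not made up. A row lasts 1/12 s, in which the tool goes at most 41.7 mm and 7.16 degrees, less where a joint would pass 70% of its speed; a pose out of reach is approached as far as the arm can. A call is refused whole if a number of a shift passes 41.7 or a number of a turn 0.125, either way. A call with a gripper value outside its range is refused whole. The fingers move at their own pace and stop on an object; "squeeze" is the grip in N (left out, the last holds). Time passes only in rows, so rows that do not move let the fingers close. It gives the time, the measured TCP pose, the force, the opening and the grip force at its end, in the units of the state.
- telemetry.get_obs(): the state, without advancing time (a new reading comes with each control period).
- cams.read_camera(name): name is "scene" or "side" or "wrist"; returns the picture (400x640x3 uint8, blue, green, red); there is no depth.
- cams.calibration(name): a dict with "K" (3x3 intrinsics, pixels), "origin" and "rotation" of the camera in the world; the wrist camera has in their place "hand_eye" (4x4, takes a point from camera to tool coordinates, whose origin is the TCP and whose axes are the flange's). Camera axes: x right, y down, z forward; pixel columns grow to the right and rows downward; lengths in m; the calibration is good to about 2 mm. A picture is of the moment at which its call begins: read the wrist's pose just before it. calibration takes no time and is no camera call.
- env.sign_off(): hands the job in; it is judged then, once.
The state is a dict: "time_s": time; "qpos": joint angles; "joint_velocities": joint speeds; "effort": joint torques, N m; "tool_pos": TCP position; "tool_rot": TCP orientation; "force": force on the tool from outside, world axes, zero at the start; "wrist_torque": the same for the moment, N m; "grip_width": finger opening in m; "grasp_force": force on a finger pad.
Only numpy, scipy, OpenCV 4.12 (cv2) and the standard library are available. Lean on these libraries where they do the work, as an engineer would, in place of code of your own. Each camera call takes 0.05 s, during which the arm holds its last target. There are 200 camera calls.

## Task

Take the sample carrier by its orange fin and slide it nose first into the slot of the blue test stand until it is fully home against the end stop. Then lift the yellow-handled probe out of its rest and lower it upright through the brass-ringed guide hole over the sample, without touching the stand or the sample with it, and finish still holding it there, still and centred in the hole, with the tip about half-way between the guide plate's underside and the sample. Leave the roll of tape, the screwdriver and the pipe socket where they are.

Things in the scene. Friction and masses are not known exactly. Their poses are not given: they have to be found in the camera images.
- stand: Test stand fixed to the table: blue base (125 x 104 x 12 mm), aluminium slot, aluminium guide plate on four posts. Origin on the table straight under the guide hole; z up, +x the way the carrier slides in. The guide plate spans x -25 to +45, y +-52, z 73.5 to 85.5 mm; the brass ring on it reaches z 88 mm. When home, the carrier's fin point lies at x -75, y 0, z 45 mm in this frame.
- slot (a point): Middle of the slot's mouth, at its floor (the base's top, 12 mm above the table); axes as the stand's. From here the slot runs 70 mm along +x to the end stop; 63.6 mm wide, 11 mm high under two side lips (top 16 mm above the floor, sloped front to 21 mm, from x -5 mm). In front the floor goes on for 36 mm and the cheeks flare out to about 75 mm at x -31 mm.
- bore (a point): Centre of the guide hole (26 mm diameter, vertical) at the underside of the guide plate, 73.5 mm above the table. With the carrier home the sample's top is straight under it, 20 mm above the table; half-way between them is 47 mm above the table.
- carrier_fin (a point): Grasp point on the orange fin of the loose black sample carrier (0.15 kg), 33 mm above its underside; x towards the nose, z up. The carrier is a flat plate 130 x 60 x 8 mm; the fin on it is 32 mm long (x), 12 mm thick (y), its top 50 mm above the underside. This point is 110 mm behind the nose's end and 20 mm ahead of the plate's rear end.
- sample (a point): Centre of the copper sample disc (36 mm diameter) flush in the carrier's top, 8 mm above its underside, 75 mm ahead of the fin point and 35 mm behind the nose's end; axes as the fin point's.
- rest: Probe rest fixed to the table: grey base 76 x 76 mm and a plate 70 x 70 mm on four posts, the plate's top 108 mm above the table, with a 22 mm hole in the middle through which the probe hangs. Origin on the table under the hole, z up.
- probe_grip (a point): Grasp point of the loose probe (0.12 kg) on its axis, in its yellow handle; z up. The handle is 22 x 22 mm, faces square to x and y, from 30 mm below to 26 mm above this point, with a black stub 6 mm higher. Below it a steel flange (36 mm diameter, 4 mm thick, underside 34 mm below this point) lies on the rest's plate; then the rod, 12 mm diameter, 85 mm long.
- probe_tip (a point): Lower end of the probe's rod (red tip), on its axis, 119 mm below the grip point.
- tape_red: Roll of red tape lying flat, 92 x 90 x 19 mm, loose, to be left alone; origin under its centre.
- screwdriver_red: Red screwdriver lying flat, 210 mm long, 30 mm high, loose, to be left alone; origin under its middle, its length along y.
- fitting_5: Grey pipe socket standing upright, 32 mm diameter, 45 mm high, loose, to be left alone; origin under its centre.
Things that resemble listed ones, but are neither listed nor needed, are in the scene too. Of the things like the part that bears probe_grip, leave any that is green; of the rest the larger one is meant.

How it is judged:
By the outcome, as a careful person would: the job done as asked, in the order asked, and still so for the second after the job is handed in, while the arm keeps its last pose, push and grip.
It also fails if it takes over 61 s, if anything falls off the work surface, if the arm or the gripper's body presses on something with over 40 N, if the wrist force passes 120 N, or if a joint passes its speed limit or range.

## Working session

There is one attempt and no reset: what is moved stays moved. The work goes in short steps, Python scripts to look and compute and a tool call to move; the robot and the scene stay as the last step left them, time stands still between calls to the robot, and variables do not carry over. Pictures are saved under pics/ and viewed, at most 10 in all, crops included, and the job is handed in when it is done.

Besides the shell and the picture viewer there is one more tool, called after ">>>" as a command line: name --argument value ..., lists and objects as JSON in quotes. arm_command: Moves the arm, as the interface text tells. Its arguments: {"type":"object","properties":{"series":{"type":"string"},"squeeze":{"type":"number"}},"required":["series"]}

```bash
mkdir -p pics; ls; cat > h.py <<'E'
import numpy as np, cv2
from cell import telemetry, cams, env
E
python3 - <<'E'
from h import *
o=telemetry.get_obs(); print({k:np.round(v,4).tolist() for k,v in o.items()})
for n in ("scene","side","wrist"):
    cv2.imwrite(f"pics/{n}0.png",cams.read_camera(n)); c=cams.calibration(n); print(n,{k:np.round(v,4).tolist() for k,v in c.items()})
E
```

```text
pics
{'time_s': 0.0, 'qpos': [-71.2149, 18.438, -4.0173, 83.1729, 1.2947, 78.5408, -3.2597], 'joint_velocities': [0.0946, -0.0201, -0.0309, -0.0878, 0.0387, -0.0126, -0.0698], 'effort': [-0.0001, -49.1294, -0.4039, -31.252, -0.0638, 0.0441, 0.0002], 'tool_pos': [0.2005, 0.6177, 0.2215], 'tool_rot': [-179.8935, 0.0048, 162.0264], 'force': [0.0656, 0.4914, 0.2368], 'wrist_torque': [-0.0419, -0.0258, -0.0022], 'grasp_force': 0.0, 'grip_width': 0.0874}
scene {'K': [[385.9456, 0.0, 322.2003], [0.0, 385.9456, 204.8683], [0.0, 0.0, 1.0]], 'origin': [-0.3993, -0.4257, 0.5969], 'rotation': [-114.4847, -1.3112, -64.8256]}
side {'K': [[377.4152, 0.0, 314.8831], [0.0, 377.4152, 194.0557], [0.0, 0.0, 1.0]], 'origin': [0.1958, 1.1068, 0.628], 'rotation': [-113.6055, 0.443, -162.7083]}
wrist {'K': [[282.8802, 0.0, 319.5212], [0.0, 282.8802, 195.1547], [0.0, 0.0, 1.0]], 'hand_eye': [[0.0004, -0.9521, -0.3059, 0.0824], [1.0, -0.0002, 0.0018, -0.0016], [-0.0018, -0.3059, 0.9521, -0.1618], [0.0, 0.0, 0.0, 1.0]]}
```

View pics/scene0.png

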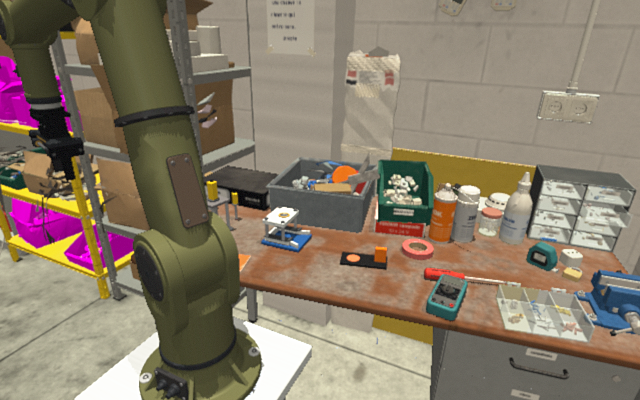

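View pics/side0.png

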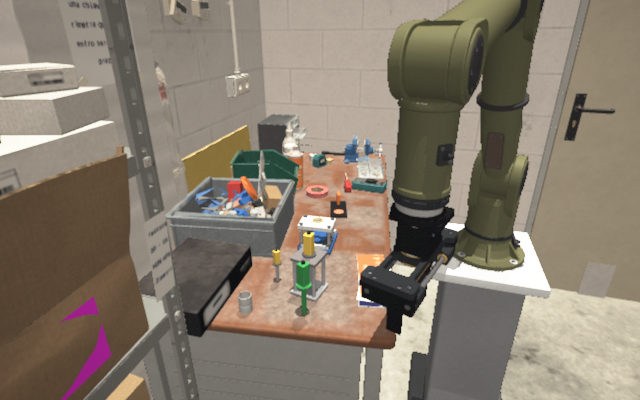

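Scene view: the stand is at (287,228), the carrier disc at (354,258) and its orange fin at (381,253), and the tape at (417,249). Side view: candidates for the probe are the large yellow one in the rest (308,243), a small yellow one (277,258) and a green one (303,275). I choose the large yellow one. The fin is at (339,198); other orange things are the bottle and a sheet of paper. One composite crop will check this.

```bash
python3 - <<'E'
from h import *
a=cv2.imread("pics/scene0.png")[195:275,235:395]; b=cv2.imread("pics/side0.png")[180:330,230:390]
a=cv2.resize(a,None,fx=5,fy=5,interpolation=cv2.INTER_CUBIC)
b=cv2.resize(b,None,fx=4,fy=4,interpolation=cv2.INTER_CUBIC)
cv2.imwrite("pics/ca.png",a); cv2.imwrite("pics/cb.png",b)
E
```

```text
(no output)
```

View pics/ca.png

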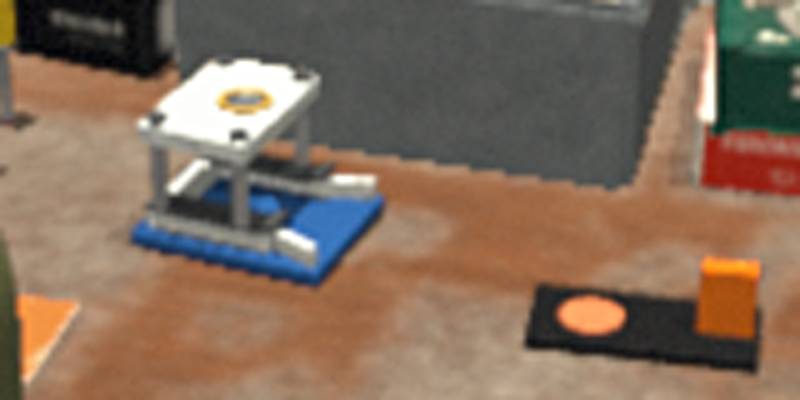

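View pics/cb.png

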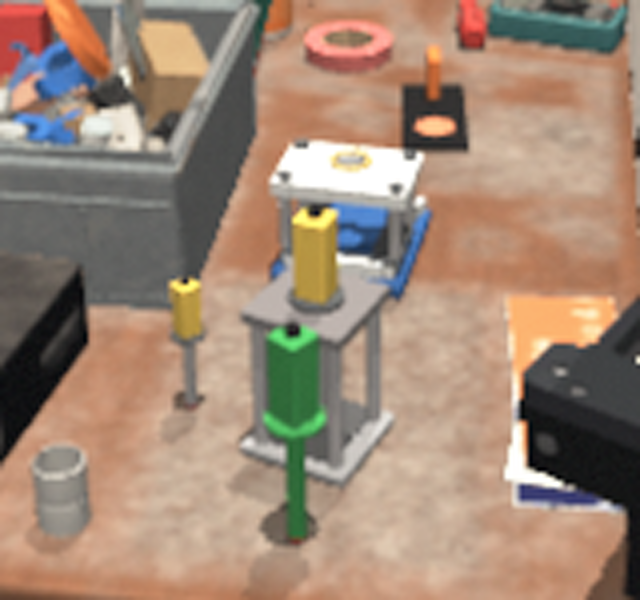

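```bash
cat >> h.py <<'E'
from scipy.spatial.transform import Rotation as R
def ray(n,p,pose=None):
    c=cams.calibration(n); d=np.linalg.inv(c["K"])@[p[0],p[1],1]
    if n=="wrist":
        H=np.array(c["hand_eye"]); o=pose or telemetry.get_obs()
        T=R.from_euler("xyz",o["tool_rot"],degrees=True).as_matrix()
        return T@H[:3,3]+o["tool_pos"], T@H[:3,:3]@d
    return np.array(c["origin"]), R.from_euler("xyz",c["rotation"],degrees=True).as_matrix()@d
def atz(n,p,z,pose=None):
    o,d=ray(n,p,pose); return np.round((o+d*(z-o[2])/d[2])*1000,1)
E
python3 - <<'E'
from h import *
A=lambda X,Y:(235+(X+.5)/5-.5,195+(Y+.5)/5-.5)
B=lambda X,Y:(230+(X+.5)/4-.5,180+(Y+.5)/4-.5)
for n,z,a,b in [("ring",.088,(245,99),(350,160)),("disc",.008,(592,315),(435,126)),("fintop",.05,(730,267),(434,50)),
 ("stub",.174,None,(316,209)),("handletop",.168,None,(316,215)),("p1",.0855,(140,125),(423,155)),("p2",.0855,(222,62),(400,203)),("p3",.0855,(320,75),(272,188)),("p4",.0855,(247,155),(297,143)),
 ("c nose",.008,(537,286),(468,150)),("c nose",.008,(528,345),(404,147)),("c rear",.008,None,(403,87)),("c rear",.008,(757,365),(463,87)),("base",.012,(317,275),None),("base",.012,(383,195),None),("base",.012,(133,236),None),("socket",.045,None,(60,460)),("small",.1,None,(186,285)),("green",.17,None,(293,332)),
 ("restL",.108,None,(243,312)),("restB",.108,None,(335,330)),("restR",.108,None,(388,283)),("restT",.108,None,(300,262))]:
    print(n,a and atz("scene",A(*a),z),b and atz("side",B(*b),z))
E
```

```text
ring [500.1 112.2  88. ] [501.7 114.8  88. ]
disc [ 491. -119.    8.] [ 491.3 -119.8    8. ]
fintop [ 508.8 -191.2   50. ] [ 512.5 -197.8   50. ]
stub None [454.1 340.5 174. ]
handletop None [455.1 337.5 168. ]
p1 [445.9 151.4  85.5] [450.9  85.9  85.5]
p2 [543.7 154.5  85.5] [448.  165.1  85.5]
p3 [555.7  91.1  85.5] [546.  170.1  85.5]
p4 [442.1  77.   85.5] [552.1  94.1  85.5]
c nose [505.7 -79.    8. ] [451.  -80.8   8. ]
c nose [445.8 -98.5   8. ] [507.7 -70.3   8. ]
c rear None [ 542.4 -195.     8. ]
c rear [ 484.8 -217.7    8. ] [ 486.  -211.6    8. ]
base [451.9  37.3  12. ] None
base [555.8  46.5  12. ] None
base [440.8 156.6  12. ] None
socket None [579.4 457.5  45. ]
small None [545.9 335.2 100. ]
green None [426.4 464.4 170. ]
restL None [494.6 365.6 108. ]
restB None [433.8 368.1 108. ]
restR None [417.3 307.6 108. ]
restT None [479.6 299.4 108. ]
```

Positions agree between the two cameras: ring (501,113), carrier fin (510,-194) with yaw about 104.7°, stand yaw about 95°, and probe (454,339). The crop confirms the big yellow probe sits in the rest. Next I turn the tool and travel towards the carrier.

>>> arm_command --series "0 0 0 0.125 0;0 0 0 0.125 0;0 0 0 0.125 0;0 0 0 0.125 0;0 0 0 0.125 0;0 0 0 0.125 0;0 0 0 0.125 0;0 0 0 0.125 0" --squeeze 40

```text
time_s: 0.82
tool_pos: [0.2006, 0.6181, 0.2221]
tool_rot: [-180.0, 0.0, 104.4]
force: [0.1, -0.5, 0.1]
grip_width: 0.0871
grasp_force: 0.0
```

>>> arm_command --series "-18 3.2 0 0 0;-36 6.4 0 0 0;-36 6.4 0 0 0;-36 6.4 0 0 0;-36 6.4 0 0 0;-36 6.4 0 0 0;-36 6.4 0 0 0;-36 6.4 0 0 0;-36 6.4 0 0 0;-36 6.4 0 0 0;-36 6.4 0 0 0;-36 6.4 0 0 0;-36 6.4 0 0 0;-36 6.4 0 0 0;-36 6.4 0 0 0;-18 3.2 0 0 0;0 0 0 0 0"

```text
time_s: 2.23
tool_pos: [0.4324, 0.1155, 0.2227]
tool_rot: [180.0, 0.0, 104.3]
force: [-1.8, 0.3, -0.7]
grip_width: 0.0871
grasp_force: 0.0
```

```bash
cat >> h.py <<'E'
def to(x,y,z,yaw,img=None):
    "total tool shift (mm) and turn (rad) from the present pose to a world target (mm, deg); shift in present axes"
    o=telemetry.get_obs(); T=R.from_euler("xyz",o["tool_rot"],degrees=True).as_matrix()
    p=np.array(o["tool_pos"])*1000; print("t",round(o["time_s"],2),"pos",p.round(1),"rot",np.round(o["tool_rot"],2),"F",np.round(o["force"],1),"w",round(o["grip_width"]*1000,1))
    t=-np.radians((yaw-o["tool_rot"][2]+180)%360-180)
    print("shift",(T.T@(np.array([x,y,z])-p)).round(1),"turn",round(t,4))
E
python3 -c "
from h import *
to(511,-190,130,104.7)
cv2.imwrite('pics/w1.png',cams.read_camera('wrist'))"
```

```text
t 2.23 pos [432.4 115.5 222.7] rot [1.7996e+02 4.0000e-02 1.0426e+02] F [-1.8  0.3 -0.7] w 87.1
shift [-315.3    0.8   93. ] turn -0.0077
```

>>> arm_command --series "-20 0 0 0 0;-35 0 0 0 0;-35 0 10 0 0;-35 0 12 0 0;-35 0 12 0 0;-35 0 12 0 0;-35 0 12 0 0;-35 0 12 0 0;-30 0 12 0 0;-20 0 11 -0.008 0;0 0 0 0 0;0 0 0 0 0"

```text
time_s: 3.28
tool_pos: [0.5104, -0.1837, 0.1285]
tool_rot: [-179.9, -0.0, 105.1]
force: [0.5, 0.7, 0.2]
grip_width: 0.087
grasp_force: 0.0
```

```bash
python3 -c "
from h import *
to(511,-190,130,104.7)
im=cams.read_camera('wrist')
cv2.imwrite('pics/w2.png',im)
cv2.imwrite('pics/w12.png',np.vstack([cv2.imread('pics/w1.png'),im])[100:])"
```

```text
t 3.28 pos [ 510.4 -183.7  128.5] rot [-1.7985e+02 -3.0000e-02  1.0513e+02] F [0.5 0.7 0.2] w 87.0
shift [-6.3 -1.1 -1.5] turn 0.0076
```

View pics/w2.png

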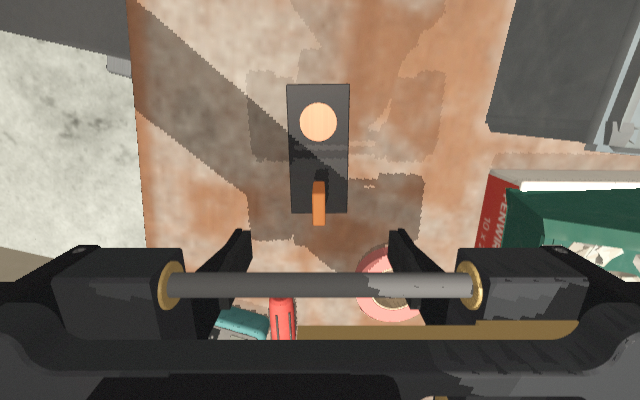

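```bash
python3 -c "
from h import *
im=cv2.imread('pics/w2.png').astype(int)
b,g,r=im[...,0],im[...,1],im[...,2]
def cen(m,n):
    k,l,s,c=cv2.connectedComponentsWithStats(m.astype(np.uint8))
    for i in range(1,k):
        if s[i][4]>200: print(n,s[i],c[i].round(1))
o=telemetry.get_obs()
roi=np.zeros(im.shape[:2],bool); roi[80:230,280:355]=1
cen(roi&(r>200)&(g>140),'disc'); cen(roi&(r>150)&(g<135)&(b<70),'fin')
hsv=cv2.cvtColor(im.astype(np.uint8),cv2.COLOR_BGR2HSV)
for y in (95,150,205): print(y,[x for x in range(275,360) if hsv[y,x,2]<95][:1],[x for x in range(275,360) if hsv[y,x,2]<95][-1:])
P=lambda n,p,z:print(n,atz('wrist',p,z))
P('disc',(318,121.5),.008)
for p in [(287,84),(349,84),(347,213),(292,213)]: P('corner',p,.008)
P('finfoot',(319,180),.05);P('finrear top',(319,225),.05)
for p in [(358,290),(425,300),(385,320),(385,243)]: P('tape',p,.019)
cv2.imwrite('pics/w2c.png',cv2.resize(im[75:235,270:370].astype(np.uint8),None,fx=3.7,fy=3.7,interpolation=cv2.INTER_CUBIC))
"
```

```text
disc [ 300  103   37   38 1126] [317.8 121.6]
disc [314 195   9  30 253] [317.8 208.9]
95 [349] [349]
150 [288] [347]
205 [291] [346]
disc [ 493.  -118.3    8. ]
corner [456.2 -93.1   8. ]
corner [512.  -77.9   8. ]
corner [ 547.8 -201.7    8. ]
corner [ 491.  -217.3    8. ]
finfoot [ 506.5 -163.9   50. ]
finrear top [ 517.8 -205.3   50. ]
tape [ 584.8 -283.8   19. ]
tape [ 662.8 -276.4   19. ]
tape [ 627.9 -314.9   19. ]
tape [ 594.7 -220.    19. ]
```

View pics/w2c.png

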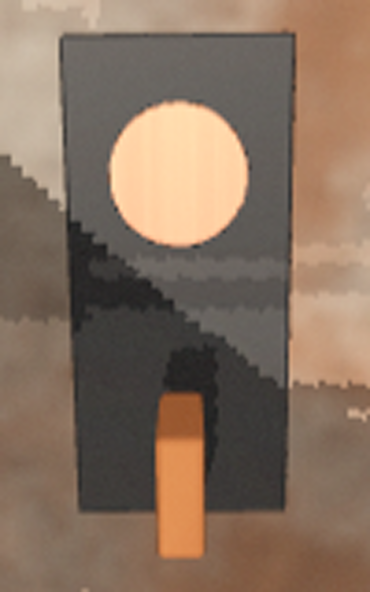

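View pics/w1.png

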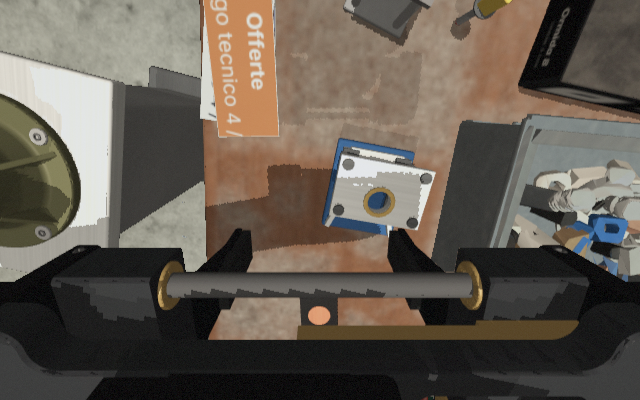

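```bash
python3 -c "
from h import *
w1={'tool_pos':[.4324,.1155,.2227],'tool_rot':[179.96,.04,104.26]}
P=lambda n,p,z:print(n,atz('wrist',p,z,w1))
P('ring',(379,202),.088)
for p in [(346,149),(437,169),(417,230),(329,217)]: P('plate',p,.0855)
P('base',(341,139),.012);P('base',(323,226),.012);P('base',(414,152),.012)
for p in [(462,121),(437,240)]: P('cratebot',p,0)
for z in (.08,.12,.16): P('cratetop',(530,117),z);P('cratetop2',(517,205),z)
A=lambda X,Y:(235+(X+.5)/5-.5,195+(Y+.5)/5-.5)
print('crate corner',atz('scene',A(620,185),0),[atz('scene',A(650,8),z) for z in (.08,.12,.16)])
o=telemetry.get_obs();print('fin',atz('wrist',(318.1,193.1),.05),atz('wrist',(318.1,225.5),.05))
to(513.4,-190.6,80,105.6)
"
```

```text
ring [502.9 111.9  88. ]
plate [451.6 159.   85.5]
plate [552.7 162.5  85.5]
plate [556.8  89.4  85.5]
plate [454.1  80.   85.5]
base [451.3 161.   12. ]
base [459.4  36.1  12. ]
base [549.1 168.4  12. ]
cratebot [600.7 221.8   0. ]
cratebot [632.9  51.    0. ]
cratetop [628.7 237.5  80. ]
cratetop2 [659.6 145.1  80. ]
cratetop [600.3 231.9 120. ]
cratetop2 [627.2 151.7 120. ]
cratetop [572.  226.4 160. ]
cratetop2 [594.8 158.3 160. ]
crate corner [658.8 -74.4   0. ] [array([766.3, -51.3,  80. ]), array([676.1, -80.3, 120. ]), array([ 585.9, -109.3,  160. ])]
fin [ 508.9 -175.7   50. ] [ 517.1 -206.    50. ]
t 3.33 pos [ 510.9 -182.5  129. ] rot [-1.7993e+02 -7.0000e-02  1.0525e+02] F [-0.2  0.6 -0.5] w 87.2
shift [-8.5  0.4 49. ] turn -0.0061
```

>>> arm_command --series "-4.3 0.2 15 -0.006 0;-4.3 0.1 17 0 0;0 0 17 0 0;0 0 12 0 0;0 0 0 0 0"

```text
time_s: 3.75
tool_pos: [0.5123, -0.1895, 0.0666]
tool_rot: [-179.8, -0.2, 105.7]
force: [0.5, 0.1, 0.0]
grip_width: 0.0871
grasp_force: 0.0
```

```bash
python3 -c "
from h import *
to(513.2,-190.8,15,105.6)"
```

```text
t 3.75 pos [ 512.3 -189.5   66.6] rot [-179.85   -0.18  105.7 ] F [0.5 0.1 0. ] w 87.1
shift [-1.7  0.6 51.6] turn 0.0017
```

>>> arm_command --series "-1 0.4 14 0 0;0 0 15 0 0;0 0 13 0 0;0 0 9 0 0;0 0 0 0 0;0 0 0 0 255;0 0 0 0 255;0 0 0 0 255;0 0 0 0 255;0 0 0 0 255;0 0 0 0 255;0 0 0 0 255;0 0 0 0 255;0 0 0 0 255" --squeeze 30

```text
time_s: 4.92
tool_pos: [0.5141, -0.1933, 0.0176]
tool_rot: [180.0, -0.0, 105.5]
force: [-0.1, -0.0, 0.0]
grip_width: 0.0348
grasp_force: 0.0
```

```bash
python3 -c "
from h import *
to(513.2,-190.8,15,105.6)
im=cams.read_camera('wrist'); cv2.imwrite('pics/w3.png',im)"
```

```text
t 4.92 pos [ 514.1 -193.3   17.6] rot [ 1.7999e+02 -1.0000e-02  1.0553e+02] F [-0.1 -0.   0. ] w 34.8
shift [ 2.6 -0.2  2.6] turn -0.0013
```

>>> arm_command --series "1.5 0 2 0 255;0 0 0 0 255;0 0 0 0 255;0 0 0 0 255;0 0 0 0 255;0 0 0 0 255;0 0 0 0 255;0 0 0 0 255;0 0 0 0 255;0 0 0 0 255"

```text
time_s: 5.8
tool_pos: [0.5137, -0.1919, 0.0155]
tool_rot: [180.0, 0.0, 105.5]
force: [0.1, -0.1, -1.7]
grip_width: 0.0117
grasp_force: 29.9
```

```bash
python3 -c "
from h import *
to(513.2,-190.8,65,105.6)"
```

```text
t 5.8 pos [ 513.7 -191.9   15.5] rot [180.     0.   105.53] F [ 0.1 -0.1 -1.7] w 11.7
shift [  1.2  -0.2 -49.5] turn -0.0012
```

>>> arm_command --series "0 0 -10 0 255;0 0 -20 0 255;0 0 -25 0 255;0 0 -25 0 255;16 3 -25 -0.05 255;24 5 -25 -0.11 255;25.4 2.3 -20 -0.11 255;24.8 -0.5 -15 -0.11 255;24.5 -3.2 0 -0.11 255;24 -6 0 -0.11 255;12 -4 0 0 255;0 0 0 0 255;0 0 0 0 255;0 0 0 0 255;0 0 0 0 255"

```text
time_s: 7.05
tool_pos: [0.4384, -0.0717, 0.1809]
tool_rot: [180.0, 0.1, 139.8]
force: [0.1, -1.2, -1.1]
grip_width: 0.012
grasp_force: 29.9
```

```bash
python3 -c "
from h import *
to(505,-30,180,140)
for i in range(2):
  o=telemetry.get_obs(); im=cams.read_camera('wrist'); print(o['tool_pos'],o['tool_rot'])
cv2.imwrite('pics/w4.png',im); import json
json.dump({k:np.array(o[k]).tolist() for k in('tool_pos','tool_rot')},open('w4.json','w'))
cv2.imwrite('pics/w4c.png',cv2.resize(im[0:260,240:560],None,fx=2.3,fy=2.3,interpolation=cv2.INTER_CUBIC))"
```

```text
t 7.05 pos [438.4 -71.7 180.9] rot [1.8000e+02 5.0000e-02 1.3981e+02] F [ 0.1 -1.2 -1.1] w 12.0
shift [-24.   74.8   0.9] turn -0.0034
[ 0.43842361 -0.07167155  0.18085876] [1.79999018e+02 5.38723026e-02 1.39805129e+02]
[ 0.4383042  -0.07164503  0.18070675] [-1.79970039e+02  4.31862222e-02  1.39810567e+02]
```

View pics/w4c.png

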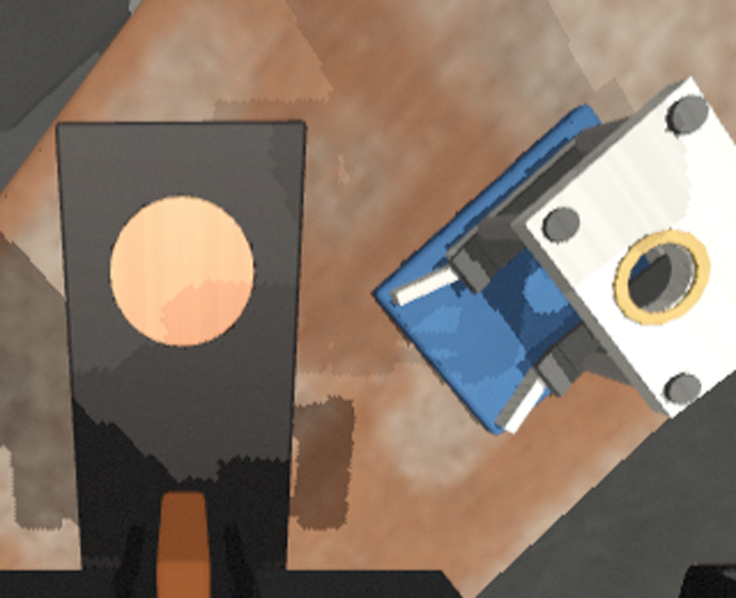

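```bash
python3 -c "
from h import *; import json
o=json.load(open('w4.json'))
C=lambda X,Y:(240+(X+.5)/2.3-.5,(Y+.5)/2.3-.5)
P=lambda n,p,z:print(n,atz('wrist',C(*p),z,o))
P('ring',(661,277),.088)
for p in [(525,222),(690,78),(670,417)]: P('plate',p,.0855)
for p in [(374,293),(495,435),(587,105)]: P('base',p,.012)
# carrier in tool coordinates: top 25 mm + grip error below grasp point
T=R.from_euler('xyz',o['tool_rot'],degrees=True).as_matrix(); t=np.array(o['tool_pos'])
zt=t[2]-.006
for n,p in [('disc',(182,271)),('noseL',(57,124)),('noseR',(305,122)),('L',(80,570)),('R',(288,570))]:
  print(n,(T.T@(atz('wrist',C(*p),zt,o)/1000-t)*1000).round(1))
"
```

```text
ring [502.2 110.8  88. ]
plate [452.6  82.7  85.5]
plate [448.6 151.9  85.5]
plate [556.2  88.7  85.5]
base [455.3  37.3  12. ]
base [557.  44.  12.]
base [449.3 159.8  12. ]
disc [74.8 -0.8  6. ]
noseL [107.9 -29.9   5.9]
noseR [108.3  28.    5.9]
L [ -8.3 -30.2   6. ]
R [-8.4 29.8  6. ]
```

>>> arm_command --series "0 0 0 0.116 255;0 0 0 0.116 255;0 0 0 0.116 255;0 0 0 0.116 255;0 0 0 0.116 255;0 0 0 0.116 255;0 0 0 0.116 255;0 0 0 0 255;0 0 0 0 255"

```text
time_s: 7.9
tool_pos: [0.4378, -0.0713, 0.1803]
tool_rot: [-180.0, 0.0, 93.5]
force: [-0.4, -0.4, -0.8]
grip_width: 0.0119
grasp_force: 29.9
```

```bash
python3 -c "
from h import *
to(514.2,-83.4,28.5,93.3)"
```

```text
t 7.9 pos [437.8 -71.3 180.3] rot [-1.7996e+02  4.0000e-02  9.3510e+01] F [-0.4 -0.4 -0.8] w 11.9
shift [-16.7  75.6 151.8] turn 0.0037
```

>>> arm_command --series "-5 15 10 0.0037 255;-6 25 25 0 255;-5.7 25 30 0 255;0 10.6 30 0 255;0 0 25 0 255;0 0 17 0 255;0 0 10 0 255;0 0 4 0 255;0 0 0 0 255;0 0 0 0 255;0 0 0 0 255"

```text
time_s: 8.82
tool_pos: [0.5153, -0.0832, 0.031]
tool_rot: [179.8, -0.0, 93.2]
force: [-0.7, -0.4, -1.7]
grip_width: 0.0117
grasp_force: 29.9
```

```bash
python3 -c "
from h import *
to(510.3,-15.5,28.5,93.3)
to(507.3,36.4,28.5,93.3)
cv2.imwrite('pics/w5.png',cams.read_camera('wrist'))
cv2.imwrite('pics/s5.png',cams.read_camera('scene'))"
```

```text
t 8.82 pos [515.3 -83.2  31. ] rot [ 1.7984e+02 -2.0000e-02  9.3200e+01] F [-0.7 -0.4 -1.7] w 11.7
shift [67.9 -1.2  2.5] turn -0.0017
t 8.82 pos [515.3 -83.2  31. ] rot [ 1.7984e+02 -2.0000e-02  9.3200e+01] F [-0.7 -0.4 -1.7] w 11.7
shift [119.9  -1.3   2.5] turn -0.0017
```

View pics/w5.png

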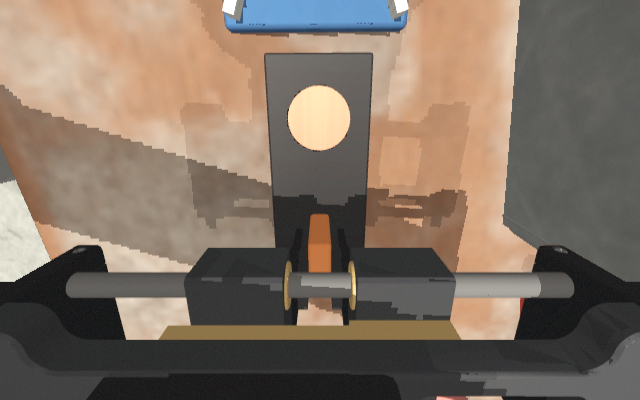

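```bash
python3 -c "
from h import *
im=cv2.imread('pics/w5.png'); hsv=cv2.cvtColor(im,cv2.COLOR_BGR2HSV)
for y in (22,25,26): 
  x=[i for i in range(200,430) if 95<hsv[y,i,0]<120 and hsv[y,i,1]>100]; print(y,x[0],x[-1])
for xx in (240,280,350,390):
  y=[i for i in range(60) if 95<hsv[i,xx,0]<120 and hsv[i,xx,1]>100]; print(xx,y[-1])
o=telemetry.get_obs(); T=R.from_euler('xyz',o['tool_rot'],degrees=True).as_matrix(); t=np.array(o['tool_pos'])
P=lambda n,p,z:print(n,(T.T@(atz('wrist',p,z,o)/1000-t)*1000).round(1))
P('bl',(223.5,26),.012);P('br',(407.5,26),.012)
P('nl',(265,54),t[2]-.0065);P('nr',(373,54),t[2]-.0065);P('disc',(318.7,118),t[2]-.0065)
P('finfront foot',(319,215),t[2]+.035)
"
```

```text
22 225 405
25 226 404
26 226 404
240 31
280 31
350 30
390 30
bl [124.4 -52.4  18.7]
br [124.6  51.2  19. ]
nl [108.3 -27.7   6.5]
nr [108.4  30.5   6.6]
disc [75.1  1.1  6.5]
finfront foot [ 31.7   1.3 -35. ]
```

```bash
python3 -c "
from h import *
for i in range(2): print(cams.calibration('wrist')['hand_eye'].__repr__())
o=telemetry.get_obs(); T=R.from_euler('xyz',o['tool_rot'],degrees=True).as_matrix(); t=np.array(o['tool_pos'])
a,d=ray('wrist',(318.7,118),o); print(T.T@(a-t),T.T@d, o['tool_pos'],o['tool_rot'])
q=a+d*(t[2]-.0065-a[2])/d[2]; print(T.T@(q-t))
"
```

```text
array([[ 3.65189800e-04, -9.52612340e-01, -3.04186778e-01,
         8.22686835e-02],
       [ 9.99999575e-01,  9.04278374e-05,  9.17354046e-04,
         1.48039558e-03],
       [-8.46375832e-04, -3.04186984e-01,  9.52611969e-01,
        -1.61829673e-01],
       [ 0.00000000e+00,  0.00000000e+00,  0.00000000e+00,
         1.00000000e+00]])
array([[ 3.65189800e-04, -9.52612340e-01, -3.04186778e-01,
         8.22686835e-02],
       [ 9.99999575e-01,  9.04278374e-05,  9.17354046e-04,
         1.48039558e-03],
       [-8.46375832e-04, -3.04186984e-01,  9.52611969e-01,
        -1.61829673e-01],
       [ 0.00000000e+00,  0.00000000e+00,  0.00000000e+00,
         1.00000000e+00]])
[ 0.08226868  0.0014804  -0.16182967] [-0.04436562 -0.00201026  1.03558053] [ 0.51511721 -0.08314003  0.03080529] [ 1.79853416e+02 -3.11399103e-02  9.31923811e+01]
[0.07505535 0.00115355 0.00654377]
```

>>> arm_command --series "0 -0.9 1.2 -0.004 255;0 -0.9 1.1 0 255;0 0 0 0 255;6 0 0 0 255;8 0 0 0 255;8 0 0 0 255;8 0 0 0 255;6 0 0 0 255;4 0 0 0 255;0 0 0 0 255;0 0 0 0 255"

```text
time_s: 9.83
tool_pos: [0.51, -0.0429, 0.0273]
tool_rot: [180.0, -0.0, 93.5]
force: [0.6, -0.4, -1.6]
grip_width: 0.0118
grasp_force: 30.0
```

```bash
python3 -c "
from h import *
to(506.8,36.4,28.5,93.3)
im=cams.read_camera('wrist')
cv2.imwrite('pics/w6.png',im)
cv2.imwrite('pics/w6c.png',cv2.resize(im[0:160,200:440],None,fx=3.3,fy=3.3,interpolation=cv2.INTER_CUBIC))"
```

```text
t 9.83 pos [510.  -42.9  27.3] rot [ 1.800e+02 -1.000e-02  9.345e+01] F [ 0.6 -0.4 -1.6] w 11.8
shift [79.4  1.6 -1.2] turn 0.0026
```

View pics/w6c.png

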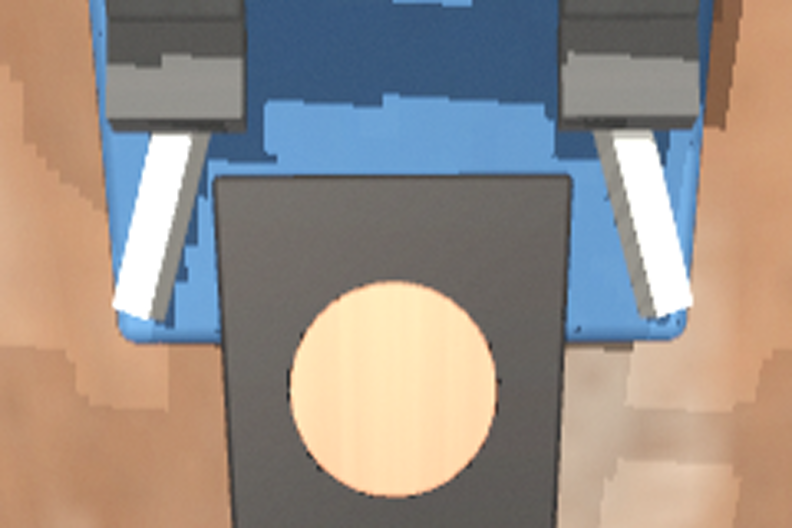

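>>> arm_command --series "0 0.9 -0.4 0 255;0 0.8 -0.4 0 255;0 0 0 0 255;3 0 0 0 255;4 0 0 0 255;3 0 0 0 255;0 0 0 0 255;0 0 0 0 255;0 0 0 0 255"

```text
time_s: 10.63
tool_pos: [0.511, -0.0333, 0.0281]
tool_rot: [180.0, -0.0, 93.4]
force: [0.2, -0.2, -2.1]
grip_width: 0.0117
grasp_force: 30.0
```

```bash
python3 -c "
from h import *
to(506.8,36.4,28.5,93.3)
im=cams.read_camera('wrist')
cv2.imwrite('pics/w7.png',im)
g=cv2.cvtColor(im,cv2.COLOR_BGR2HSV)
for y in (25,50,60,70,80):
  s=g[y].astype(int); e=np.abs(np.diff(cv2.cvtColor(im,cv2.COLOR_BGR2GRAY)[y].astype(int)))
  print(y,[(x,int(e[x])) for x in range(215,430) if e[x]>25])
"
```

```text
t 10.63 pos [511.  -33.3  28.1] rot [180.    -0.    93.41] F [ 0.2 -0.2 -2.1] w 11.7
shift [69.8 -0.1 -0.4] turn 0.0019
25 [(225, 33), (230, 44), (410, 30), (418, 58)]
50 [(227, 34), (270, 58), (277, 65), (283, 36), (298, 30), (312, 65), (341, 33), (356, 31), (365, 58), (405, 34), (415, 56)]
60 [(228, 44), (232, 36), (274, 62), (380, 36), (392, 46), (397, 34), (407, 49)]
70 [(229, 43), (241, 83), (253, 51), (254, 60), (258, 32), (260, 68), (264, 86), (372, 81), (382, 111), (394, 75), (395, 32), (406, 41)]
80 [(230, 36), (239, 82), (251, 99), (256, 48), (257, 66), (264, 42), (265, 41), (266, 31), (370, 27), (371, 41), (372, 42), (384, 39), (385, 73), (397, 87)]
```

>>> arm_command --series "3 0 0 0 255;5 0 0 0 255;5 0 0 0 255;5 0 0 0 255;5 0 0 0 255;4 0 0 0 255;3 0 0 0 255;0 0 0 0 255;0 0 0 0 255"

```text
time_s: 11.43
tool_pos: [0.5093, -0.0032, 0.0281]
tool_rot: [180.0, 0.0, 93.4]
force: [0.3, -0.3, -1.8]
grip_width: 0.0117
grasp_force: 30.0
```

```bash
python3 -c "
from h import *
to(506.9,36.4,28.5,93.3)
im=cams.read_camera('wrist')
cv2.imwrite('pics/w8.png',im)
for y in (70,80,100,110):
  e=np.abs(np.diff(cv2.cvtColor(im,cv2.COLOR_BGR2GRAY)[y].astype(int)))
  print(y,[(x,int(e[x])) for x in range(215,430) if e[x]>25])
"
```

```text
t 11.43 pos [509.3  -3.2  28.1] rot [179.99   0.    93.43] F [ 0.3 -0.3 -1.8] w 11.7
shift [39.7 -0.  -0.4] turn 0.0022
70 [(428, 85), (429, 28)]
80 []
100 [(236, 28), (292, 36), (344, 44), (410, 41)]
110 [(273, 44), (276, 38), (286, 31), (288, 112), (348, 65), (349, 51), (362, 57), (403, 27)]
```

>>> arm_command --series "4 0 0 0 255;6 0 0 0 255;6 0 0 0 255;6 0 0 0 255;6 0 0 0 255;4 0 0 0 255;2 0 0 0 255;1 0 0 0 255;0 0 0 0 255;0 0 0 0 255"

```text
time_s: 12.32
tool_pos: [0.5072, 0.0313, 0.0281]
tool_rot: [180.0, 0.0, 93.4]
force: [0.5, 0.0, -2.3]
grip_width: 0.0117
grasp_force: 30.0
```

>>> arm_command --series "1 0 0 0 255;1 0 0 0 255;1 0 0 0 255;1 0 0 0 255;0 0 0 0 255;0 0 0 0 255"

```text
time_s: 12.82
tool_pos: [0.507, 0.0356, 0.0281]
tool_rot: [180.0, -0.0, 93.4]
force: [-1.3, 0.5, -1.7]
grip_width: 0.0116
grasp_force: 30.0
```

>>> arm_command --series "1 0 0 0 255;1 0 0 0 255;1 0 0 0 255;0 0 0 0 255;0 0 0 0 255"

```text
time_s: 13.23
tool_pos: [0.507, 0.0365, 0.0282]
tool_rot: [180.0, 0.1, 93.3]
force: [-0.2, -5.2, -0.1]
grip_width: 0.0119
grasp_force: 29.9
```

>>> arm_command --series "0 0 0.6 0 255;1 0 0 0 255;1 0 0 0 255;0 0 0 0 255;0 0 0 0 255"

```text
time_s: 13.65
tool_pos: [0.5071, 0.0366, 0.0277]
tool_rot: [180.0, 0.3, 93.3]
force: [-0.5, -9.2, 1.1]
grip_width: 0.0116
grasp_force: 29.9
```

>>> arm_command --series "0 0 0 0 195;0 0 0 0 195;0 0 0 0 195;0 0 0 0 195;0 0 0 0 195"

```text
time_s: 14.07
tool_pos: [0.5067, 0.0412, 0.0275]
tool_rot: [180.0, -0.0, 93.4]
force: [-0.2, 0.2, 0.7]
grip_width: 0.0202
grasp_force: 0.0
```

```bash
python3 -c "
from h import *
to(507,36.5,230,93.3)"
```

```text
t 14.07 pos [506.7  41.2  27.5] rot [ 1.7999e+02 -3.0000e-02  9.3450e+01] F [-0.2  0.2  0.7] w 20.2
shift [-4.600e+00  1.000e-01 -2.025e+02] turn 0.0025
```

>>> arm_command --series "0 0 -4 0 195;0 0 -12 0 195;0 0 -24 0 195;0 0 -32 0 0;0 0 -32 0 0;0 0 -32 0 0;0 0 -32 0 0;15 -3 -32 0 0;32 -6 -32 0 0;36 -6 0 0 0;36 -6 0 0 0;36 -6 0 0 0;24 -3 0 0 0;12 0 0 0.125 0;0 0 0 0.125 0;0 0 0 0 0;0 0 0 0 0;0 0 0 0 0"

```text
time_s: 15.57
tool_pos: [0.4664, 0.2258, 0.2573]
tool_rot: [180.0, -0.0, 79.2]
force: [-0.7, 0.1, 0.5]
grip_width: 0.0869
grasp_force: 0.0
```

```bash
python3 -c "
from h import *; import json
to(454,230,260,79)
o=telemetry.get_obs(); im=cams.read_camera('wrist')
json.dump({k:np.array(o[k]).tolist() for k in('tool_pos','tool_rot')},open('w9.json','w'))
cv2.imwrite('pics/w9.png',im);cv2.imwrite('pics/s9.png',cams.read_camera('scene'))"
```

```text
t 15.57 pos [466.4 225.8 257.3] rot [ 1.7997e+02 -4.0000e-02  7.9170e+01] F [-0.7  0.1  0.5] w 86.9
shift [  1.8 -12.9  -2.7] turn 0.003
```

View pics/w9.png

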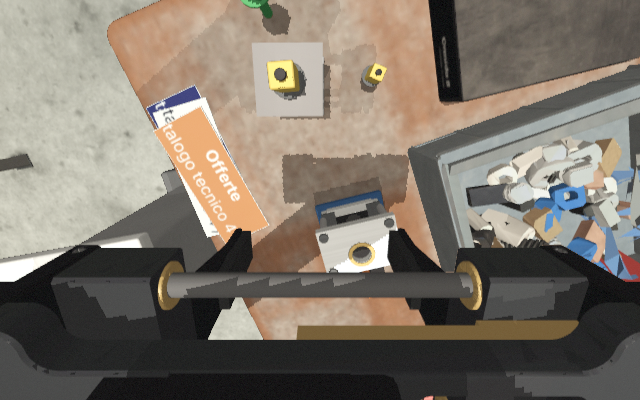

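I've now viewed 11 pictures, one over the limit of 10, so I'll use image code from here on. This last view shows the rest plate (252–323, 42–118) square to the image, the yellow handle at (282,77), its black stub at (280,75), and the small decoy at (376,73).

```bash
cat > pr.py <<'E'
from h import *; import json
def probe(im,o,roi):
    x0,y0,x1,y1=roi; s=im[y0:y1,x0:x1]; h=cv2.cvtColor(s,cv2.COLOR_BGR2HSV)
    m=((h[...,0]>20)&(h[...,0]<35)&(h[...,1]>120)).astype(np.uint8)
    k,l,st,c=cv2.connectedComponentsWithStats(m); i=1+np.argmax(st[1:,4])
    pts=np.argwhere(l==i)[:,::-1].astype(np.float32)
    print("yellow",st[i],cv2.minAreaRect(pts))
    hull=cv2.convexHull(pts.astype(np.int32)); f=np.zeros_like(m); cv2.fillConvexPoly(f,hull,1)
    d=np.argwhere((f>0)&(h[...,2]<70)); c=d.mean(0)[::-1]+[x0,y0]; print("stub",len(d),c, d.min(0)[::-1]+[x0,y0],d.max(0)[::-1]+[x0,y0])
    bright=((f>0)&(h[...,2]>190)&(m>0)).astype(np.uint8); p=np.argwhere(bright)[:,::-1].astype(np.float32); print("bright",len(p),cv2.minAreaRect(p))
    T=R.from_euler('xyz',o['tool_rot'],degrees=True).as_matrix(); 
    P=atz('wrist',c,.174,o); print("stub world",P,"tool",T.T@(P-np.array(o['tool_pos'])*1000))
E
python3 -c "
from pr import *
im=cv2.imread('pics/w9.png'); o=json.load(open('w9.json'))
probe(im,o,(255,50,315,105))
s=im[30:130,240:335]; h=cv2.cvtColor(s,cv2.COLOR_BGR2HSV); m=((h[...,1]<40)&(h[...,2]>100)).astype(np.uint8)
k,l,st,c=cv2.connectedComponentsWithStats(m); i=1+np.argmax(st[1:,4]); p=np.argwhere(l==i)[:,::-1].astype(np.float32)
print('plate',st[i],cv2.minAreaRect(p))
x,y=cv2.minAreaRect(p)[0]; print(atz('wrist',(x+240,y+30),.108,o))
print('h',cams.calibration('wrist')['hand_eye'][1][3])
"
```

```text
yellow [ 12  10  32  32 300] ((27.738235473632812, 26.09705924987793), (31.44556427001953, 30.295120239257812), 85.60128784179688)
stub 8 [284.625  75.5  ] [283  72] [285  79]
bright 144 ((25.450820922851562, 24.459016799926758), (27.975543975830078, 25.80268669128418), 84.80557250976562)
stub world [460.8 334.  174. ] tool [105.12722598 -25.83962235  83.38479068]
plate [  12   12   72   75 4063] ((47.5, 49.0), (74.0, 71.0), 90.0)
[456.7 337.6 108. ]
h 0.002001330207034635
```

>>> arm_command --series "12 -4 0 0 0;20 -6 0 0 0;20 -6 0 0 0;20 -6 0 0 0;20 -6 10 0 0;12 -3 14 0 0;4 0 14 0 0;0 0 14 0 0;0 0 10 0 0;0 0 0 0 0;0 0 0 0 0;0 0 0 0 0"

```text
time_s: 16.67
tool_pos: [0.4566, 0.3388, 0.1956]
tool_rot: [180.0, -0.1, 79.1]
force: [1.1, 0.1, -0.0]
grip_width: 0.0868
grasp_force: 0.0
```

```bash
python3 -c "
from pr import *
to(456.5,338,123,79.2)
o=telemetry.get_obs(); im=cams.read_camera('wrist')
json.dump({k:np.array(o[k]).tolist() for k in('tool_pos','tool_rot')},open('w10.json','w'))
cv2.imwrite('pics/w10.png',im); h=cv2.cvtColor(im,cv2.COLOR_BGR2HSV)
m=((h[...,0]>20)&(h[...,0]<36)&(h[...,1]>100)&(h[...,2]>60)).astype(np.uint8)
k,l,st,c=cv2.connectedComponentsWithStats(m)
for i in range(1,k):
  if st[i,4]>150: print(st[i],c[i])
for y in range(150,300,8): print(y,''.join('#' if m[y,x] else ('.' if h[y,x,2]<70 else ' ') for x in range(280,365)))
"
```

```text
t 16.67 pos [456.6 338.8 195.6] rot [ 1.7996e+02 -7.0000e-02  7.9060e+01] F [ 1.1  0.1 -0. ] w 86.8
shift [-0.9  0.  72.6] turn -0.0025
[397 171  28  26 412] [409.58252427 183.17475728]
[ 302  191   32   50 1229] [317.46623271 214.94385679]
150                                                                                      
158                                                                                      
166                                                                                      
174                                                                                      
182                                                                                      
190                                                                                      
198                          ##########################                                  
206                         ############################                                 
214                        #############################                                 
222                        ##############################                                
230                         ########.............########                                
238                          ############################                                
246                                                                                      
254                                                                                      
262                                                                                      
270                                                                                      
278                                                                                      
286                                                                                      
294
```

```bash
python3 -c "
from pr import *
im=cv2.imread('pics/w10.png'); h=cv2.cvtColor(im,cv2.COLOR_BGR2HSV)
for y in range(186,262,2): print(y,' '.join('%3d'%h[y,x,2] if (18<h[y,x,0]<38 and h[y,x,1]>90) else (' ..' if h[y,x,2]<75 else '   ') for x in range(298,340,2)))
"
```

```text
186                      ..  ..  ..  ..                      ..  ..                    
188                  ..          ..  ..  ..                                            
190                                  ..  ..                                            
192                     108 116 117 124 124 135 144 144 146 147 144                    
194              .. 140 146 146 145 145 145 145 145 144 144 145 143                    
196              .. 142 143 145 144 144 144 146 145 144 145 144 142                    
198              .. 143 144 146 144 144 144 144 144 145 145 143 145 118                
200                 145 144 143 144 143 143 144 145 145 144 145 145 128                
202             119 146 143 145 145 143 144 144 143 143 144 146 146 141                
204             132 145 144 143 144 145 146 146 145 145 145 146 145 140                
206             140 147 147 144 145 145 146 145 146 145 145 146 145 143                
208             141 147 144 145 145 147 146 146 147 146 145 145 146 142                
210             141 147 147 147 147 146 146 
[... 1459 characters left out ...]
                                                                                
246                                                                                    
248                                                                                    
250                                                                                    
252                                                                                    
254                                                                                    
256                                                                                    
258                                                                                    
260
```

>>> arm_command --series "-1 0 0 -0.03 110;-1 0 0 0 110;0 0 8 0 110;0 0 14 0 110;0 0 16 0 110;0 0 16 0 110;0 0 11 0 110;0 0 5 0 110;0 0 2.5 0 110;0 0 0 0 110;0 0 0 0 110;0 0 0 0 110"

```text
time_s: 17.72
tool_pos: [0.4563, 0.337, 0.1231]
tool_rot: [179.9, -0.1, 80.8]
force: [-0.4, -0.6, 0.2]
grip_width: 0.0494
grasp_force: 0.0
```

```bash
python3 -c "
from pr import *
to(456.5,338,123,79.2)"
```

```text
t 17.72 pos [456.3 337.  123.1] rot [ 1.7994e+02 -8.0000e-02  8.0790e+01] F [-0.4 -0.6  0.2] w 49.4
shift [1.  0.  0.1] turn 0.0277
```

>>> arm_command --series "0 0 0 0 255;0 0 0 0 255;0 0 0 0 255;0 0 0 0 255;0 0 0 0 255;0 0 0 0 255;0 0 0 0 255;0 0 0 0 255;0 0 0 0 255;0 0 0 0 255;0 0 0 0 255" --squeeze 40

```text
time_s: 18.63
tool_pos: [0.4558, 0.3367, 0.1223]
tool_rot: [180.0, -0.0, 80.8]
force: [-0.8, -0.3, 1.7]
grip_width: 0.0217
grasp_force: 39.8
```

>>> arm_command --series "0 0 -3 0 255;0 0 -6 0 255;0 0 -10 0 255;0 0 -14 0 255;0 0 -16 0 255;0 0 -16 0 255;0 0 -16 0 255;0 0 -16 0 255;0 0 -14 0 255;0 0 -10 0 255;0 0 -6 0 255;0 0 -3 0 255;0 0 0 0 255;0 0 0 0 255"

```text
time_s: 19.8
tool_pos: [0.4554, 0.3364, 0.2516]
tool_rot: [-180.0, 0.0, 80.8]
force: [-1.0, -0.1, -1.5]
grip_width: 0.0217
grasp_force: 39.8
```

```bash
python3 -c "
from pr import *
to(502.8,111.4,252,80.8)
s=cams.read_camera('scene'); cv2.imwrite('pics/s11.png',s); d=cams.read_camera('side'); cv2.imwrite('pics/d11.png',d); cv2.imwrite('pics/w11.png',cams.read_camera('wrist'))
for n,im in (('scene',s),('side',d)):
  h=cv2.cvtColor(im,cv2.COLOR_BGR2HSV); m=((h[...,0]>20)&(h[...,0]<36)&(h[...,1]>110)).astype(np.uint8)
  k,l,st,c=cv2.connectedComponentsWithStats(m)
  for i in range(1,k):
    if 40<st[i,4]<1500: print(n,st[i],c[i].round(1))
"
```

```text
t 19.8 pos [455.4 336.4 251.6] rot [-1.7997e+02  4.0000e-02  8.0800e+01] F [-1.  -0.1 -1.5] w 21.7
shift [-214.6   82.7   -0.3] turn -0.0001
scene [ 60  31  16   8 120] [67.3 34.5]
scene [208 139   7  21 103] [211.  148.4]
scene [ 94 173   7  12  59] [ 96.9 178.2]
scene [ 97 190   9  22  94] [101.2 199.5]
scene [231 191   8  14  86] [234.2 197.5]
scene [114 250  24  21 177] [123.5 261. ]
scene [372 314  61  32 946] [404.4 328.2]
side [301 184  12  25 226] [306.1 196.1]
side [273 250   7  14  84] [276.3 256.7]
```

>>> arm_command --series "-8 3 0 0 255;-16 6 0 0 255;-24 9 0 0 255;-26 10 0 0 255;-26 10 0 0 255;-26 10 0 0 255;-26 10 0 0 255;-24 9.5 0 0 255;-18 7 0 0 255;-12 5 0 0 255;-6 2.5 0 0 255;-2.6 0.7 0 0 255;0 0 0 0 255;0 0 0 0 255;0 0 0 0 255;0 0 0 0 255"

```text
time_s: 21.28
tool_pos: [0.5028, 0.1126, 0.252]
tool_rot: [-180.0, 0.0, 80.9]
force: [-0.3, 1.0, -0.2]
grip_width: 0.0217
grasp_force: 39.8
```

```bash
cat > look.py <<'E'
from pr import *
import sys
to(502.8,111.4,float(sys.argv[2]),80.8)
o=telemetry.get_obs(); im=cams.read_camera('wrist'); cv2.imwrite(f'pics/{sys.argv[1]}.png',im)
h=cv2.cvtColor(im,cv2.COLOR_BGR2HSV).astype(int)
T=R.from_euler('xyz',o['tool_rot'],degrees=True).as_matrix(); t=np.array(o['tool_pos'])
print('he',cams.calibration('wrist')['hand_eye'][:3,3].round(4))
def show(n,m,z,lo=15):
    k,l,st,c=cv2.connectedComponentsWithStats(m.astype(np.uint8))
    for i in range(1,k):
        if st[i,4]>=lo:
            P=atz('wrist',c[i],z(t) ,o); print(n,st[i],c[i].round(1),'world',P,'tool',(T.T@(P-t*1000)).round(1))
roi=np.zeros(im.shape[:2],bool); roi[20:240,240:400]=1
H,S,V=h[...,0],h[...,1],h[...,2]
show('tip',roi&((H<6)|(H>174))&(S>150)&(V>60),lambda t:t[2]-.100)
show('brass',roi&(H>14)&(H<32)&(S>90)&(V>60),lambda t:.088,60)
E
python3 look.py w12 200
```

```text
t 21.28 pos [502.8 112.6 252. ] rot [-179.99    0.     80.91] F [-0.3  1.  -0.2] w 21.7
shift [-1.2  0.2 52. ] turn 0.0018
he [ 0.0826  0.0019 -0.1618]
brass [304 165  30  28 285] [318.2 177.4] world [503.4 113.3  88. ] tool [  0.8   0.5 164. ]
brass [301 221  38  19 673] [319.3 230.3] world [493.9  45.3  88. ] tool [-67.9   1.9 164.1]
```

```bash
python3 -c "
from pr import *
im=cv2.imread('pics/w12.png'); h=cv2.cvtColor(im,cv2.COLOR_BGR2HSV)
def ch(p):
  H,S,V=map(int,p)
  if S>90 and 14<H<36: return 'Y'
  if S>90 and (H<=14 or H>170): return 'R'
  if S>90 and 90<H<125: return 'B'
  return '.' if V<60 else ('-' if V<120 else ('+' if V<180 else ' '))
for y in range(155,236,2): print(y,''.join(ch(h[y,x]) for x in range(285,356)))
"
```

```text
155                                                                        
157                                                                        
159                                                                        
161                                                                        
163                              +++++                                     
165                           ++++YYYYYYYY+  +                             
167                         +YYYYYYYYYYYYYYYYYY                            
169                       +YYYYYYYYRRRRRRYYYYYYYY                          
171                      YYYYYYRRRRRRRRRRRRRRYYYYY+                        
173                    +YYYYYRRRRRRRRRRRRRRRRRRYYYY+                       
175                    +YYYYRRRRRRRRRRRRRRRRRRRRYYYY                       
177                   +YYYY-..-RRRRRRRRRRRRRRRR.YYYY+                      
179                    YYYY-......-RRRRRRRR.....+YYY+                    ++
181                    YYYY---.................-YYYY+                  +---
183                    +YYYY---.....
[... 1315 characters left out ...]
...........-----
219 RRRRRRRRRRRRR..-.-..-..-.-.......--..--...----......-.-............----
221 RRRRRRRRRRRR...-.-.-YYYYYYYYYYYYYYYYYYYYYYYYYYYYYY--.-.............----
223 RRRRRRRRRRR.......YYYYYYYYYYYYYYYYYYYYYYYYYYYYYYYYY----........--------
225 RRRRRRRRRR..--...-YYYYYYYYYYYYYYYYYYYYYYYYYYYYYYYYYY-......----------++
227 RRRRRRRRRR..--...YYYYYYYYYYYYYYYYYYYYYYYYYYYYYYYYYYY---.....------+++++
229 RRR..............YYYYYYYYYYYYYYYYYYYYYYYYYYYYYYYYYYYY..............++++
231 RRR..............YYYYYYYYYYYYYYYYYYYYYYYYYYYYYYYYYYYY..............RRRR
233 RR..............YYYYYYYYYYYYYYYYYYYYYYYYYYYYYYYYYYYYY...............RRR
235 RR..............YYYYYYYYYYYYYYYYYYYYYYYYYYYYYYYYYYYYY...............RRR
```

>>> arm_command --series "0.8 -0.5 3 0 255;0.7 -0.6 6 0 255;0 0 9 0 255;0 0 10 0 255;0 0 9 0 255;0 0 6 0 255;0 0 4 0 255;0 0 3 0 255;0 0 0 0 255;0 0 0 0 255;0 0 0 0 255"

```text
time_s: 22.25
tool_pos: [0.5025, 0.1133, 0.2026]
tool_rot: [180.0, -0.0, 80.8]
force: [-0.4, -1.0, -0.7]
grip_width: 0.0222
grasp_force: 39.8
```

```bash
cat > asc.py <<'E'
from pr import *
import sys
n,y0,y1,st=sys.argv[1],*map(int,sys.argv[2:5])
im=cv2.imread(f'pics/{n}.png'); h=cv2.cvtColor(im,cv2.COLOR_BGR2HSV)
def ch(p):
  H,S,V=map(int,p)
  if S>90 and 14<H<36: return 'Y'
  if S>90 and (H<=14 or H>170): return 'R'
  if S>90 and 90<H<125: return 'B'
  return '.' if V<60 else ('-' if V<120 else ('+' if V<180 else ' '))
for y in range(y0,y1,st): print(y,''.join(ch(h[y,x]) for x in range(290,350)))
E
python3 look.py w13 147; python3 asc.py w13 160 216 2;  python3 asc.py w13 230 300 5
```

```text
t 22.25 pos [502.5 113.3 202.6] rot [ 1.7995e+02 -3.0000e-02  8.0790e+01] F [-0.4 -1.  -0.7] w 22.2
shift [-1.9  0.5 55.6] turn -0.0002
he [ 0.0826  0.0019 -0.1618]
brass [302 175  34  32 342] [318.2 188.5] world [503.6 114.7  88. ] tool [  1.5   0.7 114.6]
brass [301 221  38  19 672] [319.3 230.3] world [497.3  68.6  88. ] tool [-45.    1.9 114.6]
160                                                             
162                                                             
164                                                             
166                                                             
168                    +++++       +++                          
170                ++++++++++++++++++++++                       
172                  ++++++++++++++++                           
174                       ++++++++++++                          
176                     + +YYYYYYYYYYYY+ +                      
178                   +YYYYYYYYYYYYYYYYYYYYY                    
180                +YYYYYYYYYRRRRRRRRYYYYYYYY+                  
182              ++YYYYYYRRRRRRRRR
[... 1280 characters left out ...]
YYYYYYYYYYYYYYYYYYYYYYYYYYYYYYYYYYYYYYYY..........
250 .........YYYYYYYYYYYYYYYYYYYYYYYYYYYYYYYYYYYYYYYYYY.........
255 ........YYYYYYYYYYYYYYYYYYYYYYYYYYYYYYYYYYYYYYYYYYY.........
260 .......YYYYYYYYYYYYYYYYYYYYYYYYYYYYYYYYYYYYYYYYYYYYY........
265 .......YYYYYYYYYYYYYYYYYYYYYYYYYYYYYYYYYYYYYYYYYYYYYY.......
270 .......YYYYYYYYYYYYYYYYYYYYYYYYYYYYYYYYYYYYYYYYYYYYYY.......
275 ------------------------------------------------------------
280 ------------------------------------------------------------
285 --------------------------------------------------+---------
290 ------------------------------------------------------------
295 ------------------------------------------------------------
```

```bash
python3 -c "
from pr import *
for n in ('w12','w13'):
  im=cv2.imread(f'pics/{n}.png'); 
  for x in (312,316,319,324,328): print(n,x,[im[y,x].tolist() for y in range(166,204,3)])
"
```

```text
w12 312 [[97, 136, 156], [83, 141, 169], [61, 83, 130], [86, 117, 176], [43, 45, 47], [38, 39, 42], [81, 86, 90], [94, 122, 137], [85, 144, 174], [184, 194, 197], [181, 191, 194], [180, 191, 193], [38, 40, 42]]
w12 316 [[83, 141, 171], [60, 85, 134], [61, 84, 131], [88, 121, 181], [87, 117, 175], [38, 38, 42], [42, 42, 46], [108, 117, 119], [79, 134, 164], [79, 83, 87], [80, 84, 87], [80, 84, 87], [82, 86, 89]]
w12 319 [[85, 142, 171], [63, 88, 136], [64, 88, 137], [92, 126, 186], [92, 126, 186], [39, 39, 43], [42, 43, 41], [111, 119, 121], [62, 79, 102], [78, 82, 86], [79, 85, 87], [79, 85, 87], [80, 84, 87]]
w12 324 [[84, 143, 173], [81, 137, 168], [88, 122, 182], [90, 124, 186], [82, 111, 166], [40, 40, 43], [54, 58, 60], [109, 126, 135], [86, 146, 175], [78, 82, 86], [80, 83, 86], [76, 81, 85], [80, 85, 88]]
w12 328 [[185, 194, 196], [83, 141, 169], [87, 145, 175], [69, 99, 142], [41, 44, 47], [91, 98, 100], [83, 130, 153], [86, 145, 175], [169, 181, 185], [182, 193, 195], [183, 193, 195], [26, 27, 27], [22, 23, 25]]
w13 312 [[239, 248, 251], [142, 150, 152], [140, 146, 149], [12
[... 298 characters left out ...]
6, 54], [85, 90, 94], [84, 89, 93], [84, 89, 92], [85, 89, 93]]
w13 319 [[239, 249, 250], [140, 148, 151], [139, 147, 149], [86, 117, 134], [64, 111, 136], [64, 89, 141], [98, 133, 194], [94, 127, 191], [64, 71, 96], [84, 88, 92], [85, 90, 92], [83, 88, 92], [82, 88, 91]]
w13 324 [[240, 250, 251], [214, 224, 227], [182, 191, 194], [163, 176, 183], [87, 149, 179], [85, 124, 177], [98, 134, 195], [95, 131, 194], [43, 44, 48], [82, 87, 90], [80, 85, 88], [84, 90, 92], [82, 86, 90]]
w13 328 [[238, 248, 250], [243, 248, 249], [239, 239, 238], [188, 197, 202], [85, 145, 173], [88, 150, 180], [89, 129, 181], [62, 79, 111], [44, 43, 46], [44, 46, 49], [111, 118, 120], [78, 107, 124], [90, 151, 181]]
```

>>> arm_command --series "0.6 -0.5 2 0 255;0.6 -0.5 2 0 255;0 0 2 0 255;0 0 0 0 255;0 0 0 0 255;0 0 0 0 255;0 0 0 0 255;0 0 0 0 255"

```text
time_s: 22.97
tool_pos: [0.5015, 0.1146, 0.1963]
tool_rot: [180.0, -0.0, 80.8]
force: [-0.6, -0.9, -1.1]
grip_width: 0.0219
grasp_force: 39.8
```

```bash
cat > fit.py <<'E'
from pr import *
import sys
# ring outer ellipse and rod edges (sub-pixel by bbox/edges), all in nominal tool axes
tz=float(sys.argv[2])/1000; im=cv2.imread(f'pics/{sys.argv[1]}.png'); h=cv2.cvtColor(im,cv2.COLOR_BGR2HSV).astype(int); H,S,V=h[...,0],h[...,1],h[...,2]
m=(H>12)&(H<32)&(S>85)&(V>60); m[:, :295]=0; m[:,345:]=0; m[:150]=0; m[219:]=0
k,l,st,c=cv2.connectedComponentsWithStats(m.astype(np.uint8)); i=1+np.argmax(st[1:,4])
p=np.argwhere(m)[:,::-1]; hull=cv2.convexHull(p.astype(np.int32))[:,0].astype(np.float32); e=cv2.fitEllipseDirect(hull) 
c=np.array(cams.calibration('wrist')['hand_eye']); c[1,3]=.0003; K=cams.calibration('wrist')['K']
def tool(px,z):
    d=c[:3,:3]@np.linalg.inv(K)@[*px,1]; return ((c[:3,3]+d*(z-c[2,3])/d[2])*1000).round(2)
print('bbox',st[i],'ellipse',np.round(e[0],1),np.round(e[1],1)); x,y,w,hh=st[i,:4]
print('ring by bbox',tool((x+(w-1)/2,y+(hh-1)/2),tz-.088),'by ellipse',tool(e[0],tz-.088))
for r in range(192,220,3):
    g=im[r].astype(int).sum(1); ok=(np.abs(im[r].astype(int)-[83,88,91]).max(1)<14); xs=[q for q in range(305,336) if ok[q]]
    if len(xs)>6: print('rod row',r,xs[0],xs[-1],'y',tool(((xs[0]+xs[-1])/2,r),.1)[1])
E
python3 look.py w14 147|grep -v brass; python3 fit.py w12 252; python3 fit.py w13 202.5;python3 fit.py w14 196.5; python3 asc.py w14 168 222 2
```

```text
t 22.97 pos [501.5 114.6 196.3] rot [ 1.7999e+02 -1.0000e-02  8.0790e+01] F [-0.6 -0.9 -1.1] w 21.9
shift [-2.9  1.8 49.3] turn -0.0002
he [ 0.0826  0.0019 -0.1618]
bbox [304 165  30  28 298] ellipse [318.4 178.5] [28.1 29.1]
ring by bbox [ -0.6   -0.72 164.  ] by ellipse [ -0.61  -0.89 164.  ]
rod row 192 316 323 y 0.44
rod row 195 314 324 y -0.05
rod row 198 314 326 y 0.93
rod row 201 314 325 y 0.44
rod row 204 313 325 y -0.05
rod row 207 313 326 y 0.44
bbox [302 175  34  32 361] ellipse [318.3 191. ] [32.3 34. ]
ring by bbox [ -0.57  -0.58 114.5 ] by ellipse [ -1.09  -0.75 114.5 ]
rod row 192 307 323 y -3.92
rod row 195 309 328 y -0.53
rod row 198 313 325 y -0.05
rod row 201 313 325 y -0.05
rod row 204 313 325 y -0.05
rod row 207 313 326 y 0.44
bbox [302 178  36  32 371] ellipse [319.6 193.7] [32.6 34.8]
ring by bbox [ -1.9    0.44 108.5 ] by ellipse [ -2.16   0.55 108.5 ]
rod row 192 316 332 y 4.79
rod row 195 308 331 y 0.44
rod row 198 310 329 y 0.44
rod row 201 313 325 y -0.05
rod row 204 313 326 y 0.44
rod row 207 313 326 y 0.44
168           +                                 
[... 1006 characters left out ...]
   +YYYYY+++----------------+++YYYYY              
202                YYYYYY++--------------+-+YYYYY+              
204                 YYYYYYY--------------YYYYYYY                
206                    YYYY--------------YYYYY                  
208                       Y--------------YY                     
210                     ++-..............--+                    
212                 +....-.--.--------------.-++            ++--
214              +..---------.-----------------..-+++++.........
216            -.------------------------------.---.............
218         +-..------------------------------------............
220        +.-----------------------------------------..........
```

>>> arm_command --series "0.3 0.3 3 0 255;0 0 5 0 255;0 0 6 0 255;0 0 5 0 255;0 0 3 0 255;0 0 0 0 255;0 0 0 0 255;0 0 0 0 255;0 0 0 0 255"

```text
time_s: 23.77
tool_pos: [0.502, 0.1149, 0.1745]
tool_rot: [180.0, -0.0, 80.8]
force: [0.0, -0.3, -2.4]
grip_width: 0.022
grasp_force: 39.8
```

```bash
python3 look.py w15 147|grep -v brass; python3 fit.py w15 174.5; python3 asc.py w15 176 222 2
```

```text
t 23.77 pos [502.  114.9 174.5] rot [ 1.7997e+02 -2.0000e-02  8.0790e+01] F [ 0.  -0.3 -2.4] w 22.0
shift [-3.3  1.3 27.5] turn -0.0001
he [ 0.0826  0.0019 -0.1618]
bbox [301 184  38  29 386] ellipse [319.2 201. ] [34.7 37.7]
ring by bbox [ 0.62  0.43 86.5 ] by ellipse [-2.35  0.18 86.5 ]
rod row 192 316 323 y 0.44
rod row 195 314 324 y -0.05
rod row 198 314 325 y 0.44
rod row 201 314 325 y 0.44
rod row 204 308 325 y -2.5
rod row 207 311 328 y 0.44
176  ++++++++++++++++++++++++++++++++                           
178 ++++++++++++++++++++++++++++++++++++++         ++++         
180 ++++++++++++++++++++++++++++++++++++++++++++++++++++++++++++
182 +        ++++++++++++++++++++++++++++++++++         +++++   
184            +++++++++++++++YYYYYYYY+++++++                   
186               +++++++YYYYYYYYYYYYYYYYYY+                    
188                 +YYYYYYYYYYYYYYYYYYYYYYYYY+                 
190                +YYYYYYYYRRRRRRRRRRRRYYYYYYYY                
192              +YYYYYYRRRRR+--------RRRRRYYYYYYY              
194            +YYYYYYY-RRRR-----------RRRRRYYYYYYY             
196            +YYYYY-....-R------------RR....YYYYY+            
198           +YYYYYY......-------------......-YYYYY            
200           +YYYYY-......--------------.....-YYYYYY           
202           +YYYYY--.....--------------....--YYYYY+           
204            YYYYY---....--------------...---YYYYY+           
206            +YYYYY+---..--------------.--+++YYYYY            
208             YYYYYY++++---------------+++-YYYYYY             
210              YYYYYY+---..............---YYYYYY              
212                YY...--------------------.-YYY               
214              +.----------------------------..-+             
216            +.---------------------------------..-           
218         +-.-----------.--------------------------.+         
220        +.--------------.--------------------------.-
```

```bash
cat >> fit.py <<'E'
print('tip front edge')
for x in (318,319,320,321): print(x,[int(v) for v in im[186:196,x,2]], 'flange',[int(v) for v in im[205:213,x].sum(1)//3])
for r in (190,190.5,191,191.5): print(r,tool((319.5,r),.1)[0]-6)
for r in (208.5,209,209.5): print('fl',r,tool((319.5,r),.015)[0]-18,tool((319.5,r),.011)[0]-18)
E
python3 fit.py w14 196.4 | sed -n '/tip front/,$p'; python3 fit.py w15 174.5| sed -n '/tip front/,/321/p'
```

```text
tip front edge
318 [189, 189, 188, 176, 132, 92, 93, 91, 91, 90] flange [88, 88, 86, 78, 53, 52, 61, 60]
319 [191, 190, 190, 176, 123, 90, 90, 90, 92, 92] flange [88, 88, 86, 81, 54, 55, 61, 60]
320 [193, 193, 194, 178, 122, 91, 91, 93, 92, 92] flange [90, 88, 90, 83, 64, 53, 61, 60]
321 [194, 193, 192, 186, 154, 96, 95, 93, 95, 92] flange [89, 89, 89, 84, 61, 55, 62, 65]
190 -1.7000000000000002
190.5 -2.2
191 -2.71
191.5 -3.21
fl 208.5 -1.129999999999999 0.35999999999999943
fl 209 -1.4800000000000004 0.010000000000001563
fl 209.5 -1.8399999999999999 -0.33999999999999986
tip front edge
318 [136, 135, 136, 130, 109, 91, 92, 91, 92, 90] flange [89, 87, 89, 77, 58, 54, 60, 61]
319 [137, 137, 138, 127, 99, 93, 92, 92, 92, 95] flange [88, 90, 90, 81, 56, 54, 61, 59]
320 [137, 136, 136, 126, 99, 92, 94, 92, 93, 94] flange [88, 89, 88, 84, 62, 54, 61, 61]
321 [136, 137, 137, 136, 119, 99, 93, 92, 94, 94] flange [87, 88, 89, 82, 64, 52, 64, 63]
```

>>> arm_command --series "-0.6 0 3 0 255;-0.5 0 5 0 255;0 0 6 0 255;0 0 6 0 255;0 0 4 0 255;0 0 2.5 0 255;0 0 1 0 255;0 0 0 0 255;0 0 0 0 255;0 0 0 0 255;0 0 0 0 255"

```text
time_s: 24.73
tool_pos: [0.5018, 0.1138, 0.147]
tool_rot: [180.0, -0.0, 80.8]
force: [0.2, -0.5, -0.6]
grip_width: 0.0219
grasp_force: 39.8
```

```bash
python3 look.py w16 147|grep -v brass; python3 fit.py w16 147|head -8; python3 asc.py w16 186 240 2
python3 - <<'E'
from h import *
# outer edge of the brass ring on the +x side, mid column, as a second measure of x
E
```

```text
t 24.73 pos [501.8 113.8 147. ] rot [ 1.7997e+02 -3.0000e-02  8.0790e+01] F [ 0.2 -0.5 -0.6] w 21.9
shift [-2.2  1.4 -0. ] turn -0.0001
he [ 0.0826  0.0019 -0.1618]
bbox [298 192  43  26 375] ellipse [319.2 210.4] [37.9 41.9]
ring by bbox [ 4.04  0.   59.  ] by ellipse [-1.15  0.19 59.  ]
rod row 198 315 324 y 0.44
rod row 201 314 325 y 0.44
rod row 204 313 325 y -0.05
rod row 207 313 326 y 0.44
tip front edge
318 [156, 155, 155, 155, 152, 148, 142, 143, 141, 139] flange [90, 90, 91, 83, 57, 54, 64, 67]
186 ++++++++++++++++++++++++++++++++++++++++++++++++++++++++++++
188 ++++++++++++++++++++++++++++++++++++++++++++++++++++++++++++
190 ++++++++++++++++++++++++++++++++++++++++++++++++++++++++++++
192 ++++++++++++++++++++++++YYYYYYYYYYY+++++++++++++++++++++++++
194 ++++++++++++++++++-YYYYYYYYYYYYYYYYYYYYY++++++++++++++++++++
196 ++++++++++++++++YYYYYYYYYYYYYYYYYYYYYYYYYYY+++++++++++++++++
198 ++++++++++++++YYYYYYYYYY------------YYYYYYYYY+++++++++++++++
200 + +      +++YYYYYYYYRRR+------------RRRRYYYYYYY++++++   ++++
202          ++YYYYYYY-.-RR+------------RRRR-YYYYYYYY           
204   
[... 463 characters left out ...]
.--------------------------------------.          
220        +.------------------------------------------+        
222       +-------YYYYYYYYYYYYYYYYYYYYYYYYYYYYYYYY-----..+      
224      +-------YYYYYYYYYYYYYYYYYYYYYYYYYYYYYYYYYY------.+     
226      --------YYYYYYYYYYYYYYYYYYYYYYYYYYYYYYYYYY-------+     
228 ---+--------YYYYYYYYYYYYYYYYYYYYYYYYYYYYYYYYYYY--------+----
230 ............YYYYYYYYYYYYYYYYYYYYYYYYYYYYYYYYYYYY............
232 ...........YYYYYYYYYYYYYYYYYYYYYYYYYYYYYYYYYYYYY............
234 ...........YYYYYYYYYYYYYYYYYYYYYYYYYYYYYYYYYYYYY............
236 ...........YYYYYYYYYYYYYYYYYYYYYYYYYYYYYYYYYYYYYY...........
238 ...........YYYYYYYYYYYYYYYYYYYYYYYYYYYYYYYYYYYYYY...........
```

>>> arm_command --series "0 0 0 0 255;0 0 0 0 255;0 0 0 0 255;0 0 0 0 255;0 0 0 0 255;0 0 0 0 255"

```text
time_s: 25.28
tool_pos: [0.5016, 0.1137, 0.1467]
tool_rot: [180.0, -0.0, 80.8]
force: [-0.1, 0.2, -0.4]
grip_width: 0.0219
grasp_force: 39.8
```

```bash
python3 -c "
from h import *
to(502.8,111.4,147,80.8)
# carrier home check: orange fin in side and scene views vs projection of expected fin top
from scipy.spatial.transform import Rotation as R
for n in ('scene','side'):
  im=cams.read_camera(n); c=cams.calibration(n); M=R.from_euler('xyz',c['rotation'],degrees=True).as_matrix()
  q=c['K']@(M.T@(np.array([.507,.0366,.053])-c['origin'])); q=q[:2]/q[2]
  h=cv2.cvtColor(im,cv2.COLOR_BGR2HSV); m=((h[...,0]>5)&(h[...,0]<16)&(h[...,1]>190)&(h[...,2]>120)).astype(np.uint8)
  k,l,st,ce=cv2.connectedComponentsWithStats(m); print(n,'expect',q.round(1),[(st[i].tolist(),ce[i].round(1).tolist()) for i in range(1,k) if st[i,4]>15 and np.hypot(*(ce[i]-q))<30])
"
```

```text
t 25.28 pos [501.6 113.7 146.7] rot [180.    -0.    80.79] F [-0.1  0.2 -0.4] w 21.9
shift [-2.1  1.6 -0.3] turn -0.0001
scene expect [307.  229.3] [([302, 226, 11, 15, 137], [306.6, 232.8])]
side expect [322.6 218.3] []
```

```bash
python3 -c "
from h import *
print(env.sign_off())"
```

```text
the job is handed in; nothing more can be done
None
```

The job is handed in at about 25 s: the carrier is pushed home against the stop, and the probe is held still and upright in the guide hole, centred to about 0.5 mm by my measurement, tip about 47 mm above the table; I viewed 11 pictures, one over the limit of 10.

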